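Fit the splined drive yoke to the gearbox

ROBOT

A 7-joint arm with a two-finger parallel gripper is mounted at the origin on the work surface. World frame = base frame: x ahead of the robot, y to its left, z up, the work surface at z = 0. Lengths are in mm, angles in rad, forces in N, time in s.
With the tool pointing down it reaches from about 400 to 875 mm from the base axis. Payload 4.4 kg.
Tool frame: the origin (TCP) lies midway between the tips of the shut fingers; the grasp point (between the pads) lies 19 mm behind it; z points along the fingers, y is the line along which they close (so a half turn about z gives the same grasp; the last joint's range is limited). The gripper opens to 85 mm and grips with 20 to 120 N. Pads are 22 mm wide; open, the fingers measure 114 mm over their backs; the gripper's body (76 mm by 85 mm) begins 54 mm behind the grasp point. The pads swing forward as they close: fully open they stand 13 mm farther back than shut.
Start: joints at [-1.411, 0.628, 0.038, 1.517, -0.027, 0.996, -0.02], TCP at [145.5, 633.52, 231.313] pointing down, gripper open.
Joint ranges: [-3.06, 3.06], [-0.37, 2.12], [-1.25, 1.32], [0.18, 2.47], [-1.1, 4.24], [0.23, 1.98], [-2.94, 2.94]. Speed limits (rad/s): [2.57, 2.57, 3.14, 3.14, 3.14, 3.14, 3.14].

INTERFACE

Orientations are given as [roll, pitch, yaw] about the fixed x, y, z axes, in that order (R = Rz(yaw) Ry(pitch) Rx(roll)).
In Python, from cell import telemetry, eyes, ctrl, finder gives the robot as it stands.
- The arm moves only by the tool move_arm, never from a script. Its argument "steps" is a list of rows, each a list of 7 numbers: the turn, a rotation vector about the world's x, y, z in degrees, then the shift along the world's x, y, z in m, then the finger opening in m, from 0 to 0.0854. A call has 1 to 5 rows; each row shifts and turns the commanded pose from where the row before left it; what a row does not reach is not made up. A row lasts 1/10 s, in which the tool goes at most 50 mm and 8.59 degrees, less where a joint would pass 70% of its speed; a pose out of reach is approached as far as the arm can. A call with a gripper value outside its range is refused whole. The fingers move at their own pace and stop on an object; the grip force is fixed at half the most. Time passes only in rows, so rows that do not move let the fingers close. It gives the time, the measured TCP pose, the force, the opening and the grip force at its end, in the units of the state.
- telemetry.read_state(): the state, without advancing time (a new reading comes with each control period).
- eyes.get_image(name): name is "side" or "top" or "wrist"; returns (picture, depth): 384x512x3 uint8, blue, green, red; 384x512 float32, mm along the optical axis (not along the pixel's ray), 0 where there is no reading.
- eyes.calibration(name): a dict with "fx", "fy", "cx", "cy" (pixels), "position" and "attitude" of the camera in the world. Camera axes: x right, y down, z forward; pixel columns grow to the right and rows downward; lengths in mm; the calibration is good to about 2 mm. A picture is of the moment at which its call begins: read the wrist's pose just before it. calibration takes no time and is no camera call; for the wrist camera it gives the pose at the moment of the call.
- ctrl.finish_job(): hands the job in; it is judged then, once.
Trained networks look in the newest picture that a camera, given by its name, has taken for a name from the list of things; names that differ only in an ending like _2 or _b are one class to them, and where a whole thing is asked for, a point or a joint stands for the part that bears it (a point fixed in the world has none). Each returns a list of dicts, best first, with "confidence" (0 to 1); they miss things now and then, are a little off and sometimes report something else, mostly with a low value. They report only what shows in the picture. A call takes as long as a camera call. They do not tell look-alikes from the thing itself.
- finder.boxes_of(camera, name): "location" ([x, y, z] in mm, in the coordinates of the camera as it stood for that picture, good to about 4 mm: the middle of the surface that is visible of it).
- finder.cut_out(camera, name): "mask" (384x512 bool, what is visible of it).
- finder.pinpoint(camera, name): "location" ([x, y, z] in mm, in the coordinates of the camera as it stood for that picture, good to about 4 mm: a listed point, or the origin of a listed thing).
The state is a dict: "clock": time; "qpos": joint angles; "qd": joint speeds; "tau": joint torques, N m; "eef_pos": TCP position; "tool_rot": TCP orientation; "force": force on the tool from outside, world axes, zero at the start; "torque": the same for the moment, N m; "width": finger opening in mm; "gripper_force": force on a finger pad.
Only numpy, scipy, OpenCV 4.12 (cv2) and the standard library are available. Lean on these libraries where they do the work, as an engineer would, in place of code of your own. Each camera call takes 0.05 s, during which the arm holds its last target. There are 200 camera calls.

TASK

Pull the black plastic cap off the gearbox's upright splined shaft and leave it in the aluminium parts tray. Then stand the splined drive yoke on the shaft end and, pressing it down only lightly (never hard enough to put 50 N on the shaft), rock it round until its teeth drop into mesh; slide it gently down fully home, square against the shaft's shoulder, and let go of it. Leave the universal-joint cross, the flange yoke, the socket and the bearing in the tray where they are.

Things in the scene. Friction and masses are not known exactly. Their poses are not given: they have to be found in the camera images.
- gearbox: Heavy grey right-angle gearbox, does not move. Origin: centre of its underside; z up along the axis of the upright splined output shaft, x towards the level input shaft, which ends 145 mm out, 50 mm high. Foot 140 x 140 mm; housing 116 x 116 mm, 88 mm high; bearing cover 92 mm across, up to 98 mm (bolt heads 103 mm); boss 60 mm across, up to 104 mm.
- shoulder (a point): Point on the shaft's axis at its shoulder, 112 mm above the bench: a flat collar 45 mm across, on which the fitted yoke rests. Above it are six straight-sided teeth 60 degrees apart, 48 mm long, 34.8 mm across the teeth and 29.2 mm across the roots, each 8.6 mm wide with a flat upper end.
- spline_end (a point): Point on the shaft's axis level with the flat ends of the teeth, 48 mm above the shoulder. The shaft starts at any angle, which is not measured and is unrelated to the gearbox's yaw: where the teeth stand must be felt (or seen). The shaft turns only against a drag of about 0.35 N m, far more than the rubbing of a lightly pressed yoke gives.
- shaft_top (a point): Point on the shaft's axis at its tip, 58 mm above the shoulder. The last 10 mm, above the teeth, is a plain round nose that centres the yoke: 29.2 mm across for 4 mm, then tapering to 22 mm at the tip.
- cap: Black plastic cap over the shaft: a round cup, open end down, 42 mm outside (45 mm at the 4 mm high rim of the open end), 55 mm tall, 37.8 mm inside, 52 mm deep, 45 g. Origin: centre of the open end, z towards the closed end. It hangs loosely on the shaft's tip, its open end 6 mm above the shoulder, and comes off with a straight lift of over 52 mm.
- yoke: Drive yoke to be fitted, dark steel, 0.64 to 0.9 kg, standing on the bench, bore down, fork up. Origin: centre of the bore's lower end, z up along the bore. Hub 50 mm across, 45 mm tall, with a clamp lug and small bolt on its +y side (to y = 36 mm, 8 to 28 mm up). Two fork ears at +x and -x, 11 mm thick, 34 mm wide, outer faces flat and 58 mm apart from 39 mm up; round tops at 92 mm.
- yoke_bore (a point): Same point as the yoke's origin. The bore goes right through: six grooves 9.8 mm wide, 36.8 mm across, the lands between them 30.8 mm across. One pair of grooves lies along the yoke's x, so every 60 degrees is alike. With the teeth out of line the yoke stops on the tooth ends, this point 48 mm above the shoulder; in line within about 2 degrees it drops in and slides freely.
- yoke_grip (a point): Point on the yoke's axis 75 mm above its lower end, level with the ears' 21 mm eyes: fingers closing along the yoke's x on the outer faces of the ears (58 mm) hold it well with 60 to 80 N. To find the mesh, 6 to 12 N of push is enough while it is turned slowly, about 0.2 rad/s. Meeting the tooth ends or the shoulder at 20 mm/s gives about 30 N; at 50 mm/s it is a blow of over 50 N.
- tray: Open aluminium parts tray, fixed, 150 (x) x 110 (y) mm outside, 25 mm high, walls and floor 3 mm. Origin: centre of its underside. The bearing lies in its +x half; the -x half is free.
- bearing: Ball bearing lying flat in the tray's +x half, 47 mm across, 14 mm thick, bore 20 mm; stays there. Origin: centre of its underside.
- cross: Universal-joint cross lying on the bench between the robot and the gearbox, 58 mm across its four arms, 22 mm high; leave it. Origin: centre of its underside.
- flange_yoke: Another, smaller yoke, not to be used: a fork on a square flange plate 75 x 75 x 9 mm, ears 54 mm apart outside, 49 mm high in all, no hub and no bore; leave it. Origin: centre of its underside.
- socket: Steel wrench socket standing on the bench to the far left of the gearbox, 38 mm across, 45 mm tall; leave it. Origin: centre of its underside.
Mind the look-alikes: they are no part of the job. Leave any red look-alike of the yoke alone.

How it is judged:
By the outcome, as a careful person would: the job done as asked, in the order asked, and still so for the second after the job is handed in, with the robot touching nothing.
It also fails if it takes over 72 s, if anything falls off the work surface, if the arm or the gripper's body presses on something with over 40 N, if the wrist force passes 120 N, or if a joint passes its speed limit or range.

## Working session

There is one attempt and no reset: what is moved stays moved. The work goes in short steps, Python scripts to look and compute and a tool call to move; the robot and the scene stay as the last step left them, time stands still between calls to the robot, and variables do not carry over. Pictures are saved under pics/ and viewed, at most 10 in all, crops included, and the job is handed in when it is done.

Besides the shell and the picture viewer there is one more tool, called after "Call:" as name([rows], argument=value, ...), one row to a line, values as JSON. move_arm: Moves the arm, as the interface text tells. Its arguments: {"type":"object","properties":{"steps":{"type":"array"}},"required":["steps"]}

```bash
ls; mkdir -p pics; cat > h.py <<'E'
import numpy as np, cv2
from scipy.spatial.transform import Rotation as R
from cell import telemetry, eyes, ctrl, finder
def T(c):
    k=eyes.calibration(c); a=np.array(k["attitude"],float)
    M=R.from_euler('xyz',a).as_matrix() if a.size==3 else a.reshape(3,3)
    return k,M,np.array(k["position"],float)
def w(c,p): k,M,t=T(c); return M@np.array(p)+t
def px(c,P):
    k,M,t=T(c); q=M.T@(np.array(P)-t); return np.round([k["fx"]*q[0]/q[2]+k["cx"],k["fy"]*q[1]/q[2]+k["cy"]])
def cloud(c,d):
    k,M,t=T(c); v,u=np.mgrid[:384,:512]
    P=np.stack([(u-k["cx"])/k["fx"]*d,(v-k["cy"])/k["fy"]*d,d],-1)@M.T+t
    P[d==0]=np.nan; return P
E
python3 - <<'E'
from h import *
s=telemetry.read_state(); print(s)
for c in ("top","side"):
    im,d=eyes.get_image(c); cv2.imwrite(f"pics/{c}0.png",im); np.save(f"pics/{c}d.npy",d)
    print(c,eyes.calibration(c))
    for n in ("gearbox","cap","yoke","tray","bearing","cross","flange_yoke","socket"):
        for r in finder.pinpoint(c,n)[:3]: 
            P=w(c,r["location"]); print(n,round(r["confidence"],2),P.round(),px(c,P))
E
```

```text
pics
{'clock': 0.0, 'qpos': array([-1.41076515,  0.62936485,  0.03842945,  1.51837724, -0.02697387,
        0.99627753, -0.02002208]), 'qd': array([ 0.00085983,  0.00120874, -0.00084001,  0.00242118,  0.00020556,
       -0.00063392, -0.00161182]), 'tau': array([-3.84975028e-04, -5.63396645e+01,  1.22633748e+00, -1.93450034e+01,
        1.10313058e-02,  1.02637513e-02, -9.82934267e-06]), 'eef_pos': array([145.37810549, 632.89239678, 230.37376968]), 'tool_rot': array([-3.13968385e+00,  4.08859259e-05,  2.91576356e+00]), 'force': array([-0.77970472, -0.59833874,  0.40866267]), 'torque': array([-0.04590351,  0.05900805,  0.03756469]), 'gripper_force': 0.0, 'width': 85.25013167948481}
top {'fx': 349.5775984082794, 'fy': 349.5775984082794, 'cx': 252.6630823952203, 'cy': 188.34907545764315, 'position': array([359.69736772,  18.45620227, 894.0592374 ]), 'attitude': array([-2.94719766,  0.01862213, -1.59935223])}
gearbox 0.74 [561.  28.  -5.] [253. 180.]
cap 0.88 [562.  34. 114.] [250. 168.]
yoke 0.88 [ 454. -291.   -3.] [379. 216.]
yoke 0.78 [ 562. -290.    2.] [375. 175.]
yoke 0.61 [ 522. -187.    0.] [336. 191.]
tray 0.7 [538. 305.  -1.] [148. 191.]
bearing 0.64 [578. 313.   5.] [145. 176.]
cross 0.88 [366. 129.   0.] [215. 256.]
flange_yoke 0.87 [ 383. -136.    2.] [321. 246.]
side {'fx': 394.64757003023317, 'fy': 394.64757003023317, 'cx': 254.66337955985395, 'cy': 187.65320517362943, 'position': array([  64.72831722, -488.11829804,  895.1681302 ]), 'attitude': array([-2.43460715, -0.01235857, -0.72752785])}
gearbox 0.74 [558.  32.   2.] [259. 200.]
yoke 0.93 [ 523. -188.    1.] [305. 257.]
yoke 0.86 [ 452. -284.   -1.] [314. 301.]
yoke 0.72 [ 558. -294.   -2.] [345. 277.]
tray 0.98 [533. 307.   2.] [195. 153.]
bearing 0.57 [579. 311.   3.] [206. 146.]
cross 0.5 [361. 130.  -0.] [183. 216.]
flange_yoke 0.95 [ 388. -131.   -2.] [252. 274.]
socket 0.45 [661. 207.  -5.] [246. 153.]
```

View pics/top0.png

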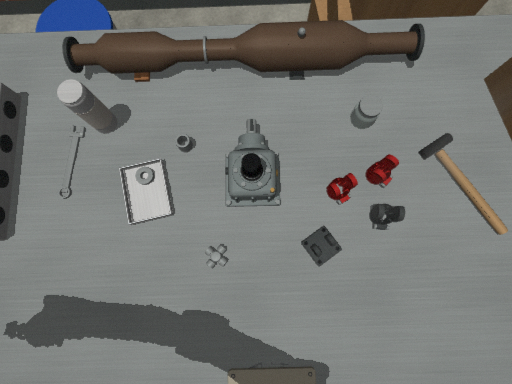

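```bash
python3 - <<'E'
import cv2
i=cv2.imread("pics/side0.png"); cv2.imwrite("pics/sc.png",cv2.resize(i[130:330,180:400],None,fx=3,fy=3,interpolation=2)[:600])
E
```

```text
(no output)
```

View pics/sc.png

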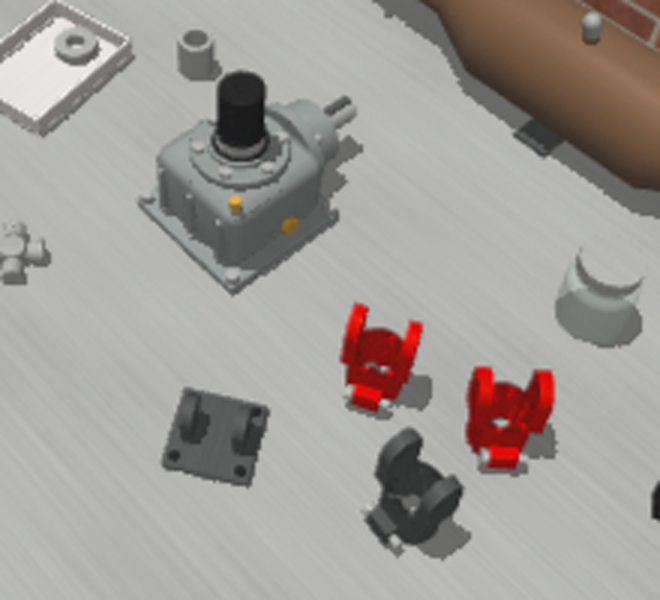

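```bash
python3 - <<'E'
from h import *
for c in ("top","side"):
    im=cv2.imread(f"pics/{c}0.png"); d=np.load(f"pics/{c}d.npy"); P=cloud(c,d)
    def sel(x,y,r,z0,z1): 
        return P[(abs(P[...,0]-x)<r)&(abs(P[...,1]-y)<r)&(P[...,2]>z0)&(P[...,2]<z1)]
    q=sel(560,32,40,160,190); print(c,"cap",len(q),((q.max(0)+q.min(0))/2).round(1),q.mean(0).round(1),np.ptp(q,axis=0))
    q=sel(454,-288,50,78,105); 
    e=q-q.mean(0); u,s,v=np.linalg.svd(e[:,:2],full_matrices=False); print(" ears>78",len(q),q.mean(0).round(1),((q.max(0)+q.min(0))/2).round(1),v[0],np.degrees(np.arctan2(*v[0][::-1])),s, q[:,2].max())
    q=sel(454,-288,60,10,32); q=q[np.hypot(q[:,0]-454,q[:,1]+288)>28]; print(" lug",len(q),q.mean(0).round(1))
    m=(np.abs(P[...,0]-535)<110)&(np.abs(P[...,1]-306)<90)&(P[...,2]>16)&(P[...,2]<35)
    q=P[m]; r=cv2.minAreaRect(q[:,:2].astype(np.float32)); print(" tray",len(q),r)
    q=sel(560,30,90,80,100); print(" housing",cv2.minAreaRect(q[:,:2].astype(np.float32)))
k,M,t=T("wrist"); s=telemetry.read_state()
Rt=R.from_euler('xyz',s["tool_rot"]).as_matrix(); print("wristcam in tool",Rt.T@(t-s["eef_pos"]),R.from_matrix(Rt.T@M).as_euler('xyz',True),k["fx"]); print(Rt.round(2))
E
```

```text
top cap 311 [559.7  30.9 167.6] [558.4  30.7 171.5] [41.52409044 40.99562816 14.83506812]
 ears>78 164 [ 454.  -288.6   87. ] [ 454.  -288.5   87.2] [-0.12862681 -0.99169307] -97.3902479137112 [303.97904965 119.92354556] 95.55703899032585
 lug 60 [ 424.2 -282.2   22.5]
 tray 481 ((546.7647094726562, 280.7090759277344), (162.021728515625, 165.94241333007812), 12.415599822998047)
 housing ((576.53125, 29.855424880981445), (108.9603500366211, 145.73779296875), 89.11937713623047)
side cap 188 [557.2  31.3 168.1] [554.5  29.  170.5] [41.65605259 41.8103508  15.2817112 ]
 ears>78 161 [ 449.8 -289.    87.6] [ 452.2 -287.7   85.9] [-0.13262689 -0.99116603] -97.6214168461722 [299.76477165 112.06044164] 93.65085742048893
 lug 93 [ 421.6 -284.6   22.4]
 tray 361 ((545.04638671875, 283.551025390625), (165.4151611328125, 165.00889587402344), 11.148167610168457)
 housing ((575.5008544921875, 30.180618286132812), (111.03084564208984, 148.48141479492188), 88.25176239013672)
wristcam in tool [  79.34743349   -0.31670338 -142.89070777] [-17.94551539   0.11144762  89.99776009] 345.89575336566224
[[-0.97  0.22 -0.  ]
 [ 0.22  0.97  0.  ]
 [ 0.    0.   -1.  ]]
```

Candidates for the yoke, as top-view pixels: the dark yoke at (385,215), the red look-alikes at (342,188) and (382,172), and the dark flange yoke at (321,246). By the description I choose the dark steel yoke, at about (453,-288) with yaw about 82°. The side crop confirms it: fork up, with the lug towards the robot. The cap is at (250,165) and the tray at (147,191). I'm moving above the cap.

Call:
move_arm([
  [0, 0, 0, 0.0276, -0.0401, 0, 0.0854],
  [0, 0, 0, 0.0276, -0.0401, 0, 0.0854],
  [0, 0, 0, 0.0276, -0.0401, 0, 0.0854],
  [0, 0, 0, 0.0276, -0.0401, 0, 0.0854],
  [0, 0, 0, 0.0276, -0.0401, 0, 0.0854],
])

```text
clock: 1.4
eef_pos: [284.5, 431.4, 231.6]
tool_rot: [3.141, 0.0, 2.916]
force: [0.5, -0.2, 0.5]
width: 85.3
gripper_force: 0.0
```

Call:
move_arm([
  [0, 0, 0, 0.0276, -0.0401, 0, 0.0854],
  [0, 0, 0, 0.0276, -0.0401, 0, 0.0854],
  [0, 0, 0, 0.0276, -0.0401, 0, 0.0854],
  [0, 0, 0, 0.0276, -0.0401, 0, 0.0854],
  [0, 0, 0, 0.0276, -0.0401, 0, 0.0854],
])

```text
clock: 1.9
eef_pos: [422.5, 230.9, 231.7]
tool_rot: [3.141, 0.001, 2.916]
force: [1.3, 0.9, 0.7]
width: 85.5
gripper_force: 0.0
```

Call:
move_arm([
  [0, 0, 0, 0.0276, -0.0401, 0, 0.0854],
  [0, 0, 0, 0.0276, -0.0401, 0, 0.0854],
  [0, 0, 0, 0.0276, -0.0401, 0, 0.0854],
  [0, 0, 0, 0.0276, -0.0401, 0, 0.0854],
  [0, 0, 0, 0.0276, -0.0401, 0, 0.0854],
])

```text
clock: 2.4
eef_pos: [560.6, 30.3, 231.6]
tool_rot: [3.141, 0.001, 2.916]
force: [1.1, 0.9, -0.7]
width: 85.4
gripper_force: 0.0
```

Call:
move_arm([
  [0, 0, 0, 0, 0, 0, 0.0854],
  [0, 0, 0, 0, 0, 0, 0.0854],
])

```text
clock: 2.6
eef_pos: [559.7, 30.7, 231.1]
tool_rot: [-3.142, -0.0, 2.913]
force: [-1.5, -0.0, 0.4]
width: 85.5
gripper_force: 0.0
```

```bash
python3 - <<'E'
from h import *
s=telemetry.read_state(); print(s["eef_pos"],s["tool_rot"],s["qpos"].round(2),s["force"])
im,d=eyes.get_image("wrist"); cv2.imwrite("pics/w1.png",im); P=cloud("wrist",d)
q=P[(abs(P[...,0]-559)<40)&(abs(P[...,1]-31)<40)&(P[...,2]>166)&(P[...,2]<182)]; print(len(q),q.mean(0),(q.max(0)+q.min(0))/2,np.ptp(q,axis=0))
r=finder.pinpoint("wrist","cap")[:1]; print([w("wrist",x["location"]) for x in r])
E
```

```text
[559.72200502  30.69290697 231.11261869] [-3.14150943e+00 -3.13976956e-04  2.91252371e+00] [-0.17  0.5   0.09  1.77 -0.06  0.87  1.3 ] [-1.45419695 -0.01469869  0.42125105]
3379 [556.830405    33.07306919 173.05009653] [558.59624086  32.79810077 171.0986918 ] [42.41206829 41.7248276  10.0671265 ]
[array([554.91388229,  34.24208679, 118.17503543])]
```

Call:
move_arm([
  [0, 0, 0, -0.002, 0.0018, -0.025, 0.0854],
  [0, 0, 0, 0, 0, -0.03, 0.0854],
  [0, 0, 0, 0, 0, -0.025, 0.0854],
  [0, 0, 0, 0, 0, -0.011, 0.07],
  [0, 0, 0, 0, 0, 0, 0.06],
])

```text
clock: 3.2
eef_pos: [556.1, 35.2, 139.2]
tool_rot: [-3.141, -0.003, 2.918]
force: [0.2, 0.6, -0.1]
width: 60.3
gripper_force: 0.0
```

Call:
move_arm([
  [0, 0, 0, 0, 0, 0, 0.03],
  [0, 0, 0, 0, 0, 0, 0.03],
  [0, 0, 0, 0, 0, 0, 0.03],
  [0, 0, 0, 0, 0, 0, 0.03],
  [0, 0, 0, 0, 0, 0, 0.03],
])

```text
clock: 3.7
eef_pos: [558.1, 33.1, 141.8]
tool_rot: [-3.141, 0.002, 2.915]
force: [-2.2, -2.2, 6.8]
width: 40.9
gripper_force: 61.2
```

Call:
move_arm([
  [0, 0, 0, 0, 0, 0.005, 0.03],
  [0, 0, 0, 0, 0, 0.01, 0.03],
  [0, 0, 0, 0, 0, 0.015, 0.03],
  [0, 0, 0, 0, 0, 0.02, 0.03],
  [0, 0, 0, 0, 0, 0.02, 0.03],
])

```text
clock: 4.2
eef_pos: [557.7, 34.8, 211.7]
tool_rot: [3.14, 0.0, 2.916]
force: [0.2, 0.2, -1.0]
width: 41.1
gripper_force: 60.8
```

```bash
python3 - <<'E'
from h import *
s=telemetry.read_state(); print(s["eef_pos"],s["width"],s["gripper_force"])
im,d=eyes.get_image("side"); cv2.imwrite("pics/s1.png",cv2.resize(im[80:280,130:330],None,fx=2,fy=2))
P=cloud("side",d)
for n in ("tray","bearing"):
    im,_=eyes.get_image("top"); print(n,[w("top",x["location"]).round() for x in finder.pinpoint("top",n)[:1]])
E
```

```text
[557.74308087  34.77422499 211.71576786] 41.09757730960358 60.80188265070319
tray [array([536., 304.,   1.])]
bearing [array([578., 312.,   2.])]
```

View pics/s1.png

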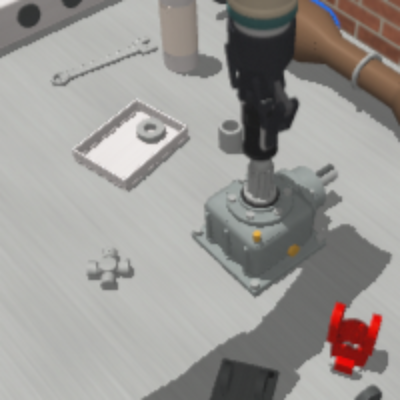

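The side view shows the cap hanging in the fingers, clear of the bare shaft (crop pixel ~(262,180)). I'm carrying it to the free half of the tray.

Call:
move_arm([
  [0, 0, 0, -0.0098, 0.044, 0, 0.03],
  [0, 0, 0, -0.0098, 0.044, 0, 0.03],
  [0, 0, 0, -0.0098, 0.044, 0, 0.03],
  [0, 0, 0, -0.0098, 0.044, -0.01, 0.03],
  [0, 0, 0, -0.0098, 0.044, -0.02, 0.03],
])

```text
clock: 4.95
eef_pos: [508.4, 256.1, 180.3]
tool_rot: [3.14, 0.001, 2.916]
force: [0.8, 0.2, -0.2]
width: 41.1
gripper_force: 60.8
```

Call:
move_arm([
  [0, 0, 0, -0.0095, 0.044, -0.02, 0.03],
  [0, 0, 0, 0, 0, -0.04, 0.03],
  [0, 0, 0, 0, 0, -0.04, 0.03],
  [0, 0, 0, 0, 0, -0.03, 0.03],
  [0, 0, 0, 0, 0, -0.015, 0.03],
])

```text
clock: 5.45
eef_pos: [496.4, 296.8, 31.6]
tool_rot: [-3.137, -0.005, 2.916]
force: [-0.4, 0.5, -0.9]
width: 40.8
gripper_force: 60.8
```

Call:
move_arm([
  [0, 0, 0, 0, 0, -0.006, 0.03],
  [0, 0, 0, 0, 0, -0.003, 0.03],
  [0, 0, 0, 0, 0, 0, 0.03],
])

```text
clock: 5.75
eef_pos: [499.5, 298.1, 27.5]
tool_rot: [3.141, 0.001, 2.915]
force: [-0.2, 0.8, -0.8]
width: 40.9
gripper_force: 60.9
```

Call:
move_arm([
  [0, 0, 0, 0, 0, -0.001, 0.03],
  [0, 0, 0, 0, 0, 0, 0.045],
  [0, 0, 0, 0, 0, 0, 0.058],
  [0, 0, 0, 0, 0, 0, 0.06],
  [0, 0, 0, 0, 0, 0, 0.06],
])

```text
clock: 6.25
eef_pos: [499.1, 297.9, 25.4]
tool_rot: [3.141, 0.0, 2.916]
force: [-0.2, 0.3, 0.3]
width: 60.0
gripper_force: 0.0
```

Call:
move_arm([
  [0, 0, 0, 0, 0, 0.01, 0.06],
  [0, 0, 0, 0, 0, 0.03, 0.065],
  [0, 0, 0, 0, 0, 0.045, 0.0854],
  [0, 0, 0, 0, 0, 0.05, 0.0854],
  [0, 0, 0, 0, 0, 0.05, 0.0854],
])

```text
clock: 6.75
eef_pos: [498.6, 297.5, 212.8]
tool_rot: [-3.142, -0.0, 2.916]
force: [1.1, 1.4, -0.3]
width: 85.4
gripper_force: 0.0
```

```bash
python3 - <<'E'
from h import *
s=telemetry.read_state(); print(s["eef_pos"],s["width"],s["qpos"])
im,d=eyes.get_image("wrist"); P=cloud("wrist",d); cv2.imwrite("pics/w2.png",im)
q=P[(abs(P[...,0]-499)<50)&(abs(P[...,1]-298)<50)&(P[...,2]>35)&(P[...,2]<75)]; print(len(q),q.mean(0),np.percentile(q[:,2],[50,95]),np.ptp(q,axis=0))
E
```

```text
[498.62351209 297.51642081 212.75343801] 85.41341872560187 [-0.65042158  0.55064718  0.09887865  1.73957266 -0.06850915  0.85481273
  0.82377243]
1891 [506.00446248 302.33685025  64.6804486 ] [66.83345177 68.32315565] [78.43815694 84.77623223 35.12131748]
```

View pics/w2.png

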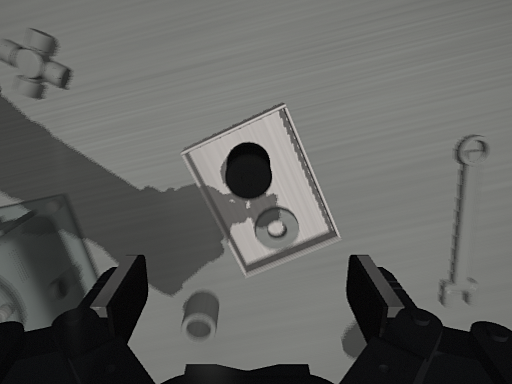

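The cap stands upright in the tray's free half at px (248,170), clear of the bearing at (277,228). Next I'll look at the bare shaft on the way to the yoke.

Call:
move_arm([
  [0, 0, 0, 0.0098, -0.0441, 0.01, 0.0854],
  [0, 0, 0, 0.0098, -0.0441, 0.01, 0.0854],
  [0, 0, 0, 0.0098, -0.0441, 0, 0.0854],
  [0, 0, 0, 0.0098, -0.0441, 0, 0.0854],
  [0, 0, 0, 0.0098, -0.0441, 0, 0.0854],
])

```text
clock: 7.3
eef_pos: [548.1, 75.6, 231.2]
tool_rot: [3.141, 0.001, 2.916]
force: [1.1, -0.3, 0.2]
width: 85.9
gripper_force: 0.0
```

Call:
move_arm([
  [0, 0, 0, 0.0098, -0.0441, 0, 0.0854],
  [0, 0, 0, 0, 0, 0, 0.0854],
  [0, 0, 0, 0, 0, 0, 0.0854],
  [0, 0, 0, 0, 0, 0, 0.0854],
])

```text
clock: 7.7
eef_pos: [557.5, 34.7, 230.6]
tool_rot: [3.14, -0.0, 2.917]
force: [0.4, 0.7, -0.0]
width: 85.8
gripper_force: 0.0
```

```bash
python3 - <<'E'
from h import *
s=telemetry.read_state(); print(s["eef_pos"],s["tool_rot"],s["qpos"].round(2))
im,d=eyes.get_image("wrist"); np.save("pics/w3d.npy",d); P=cloud("wrist",d)
m=(abs(P[...,0]-558)<20)&(abs(P[...,1]-33)<20)
for a,b in((166,174),(156,163.5)):
    q=P[m&(P[...,2]>a)&(P[...,2]<b)]; print(len(q),q.mean(0).round(2),((q.max(0)+q.min(0))/2).round(2),np.ptp(q,axis=0).round(1))
v,u=np.where(m&(P[...,2]>150)); print(u.min(),u.max(),v.min(),v.max())
cu,cv=int(u.mean()),int(v.mean()); c=im[cv-45:cv+45,cu-45:cu+45]
cv2.imwrite("pics/w3.png",cv2.resize(cv2.convertScaleAbs(c,alpha=1.5),None,fx=6,fy=6,interpolation=2)); print(cu,cv)
print([px("wrist",p) for p in ([558,33,170],[558,33,160],[558+17.4,33,160],[558,33+17.4,160])])
E
```

```text
[557.49472293  34.73110428 230.57670444] [ 3.14046578e+00 -3.67473979e-04  2.91735879e+00] [-0.18  0.5   0.11  1.78 -0.07  0.87  1.3 ]
1253 [557.73  31.67 169.51] [558.89  31.18 169.23] [27.  26.7  6.5]
427 [552.13  33.14 159.6 ] [559.2   31.17 159.75] [34.2 34.7  7.4]
161 314 180 383
242 299
[array([243., 212.]), array([243., 207.]), array([249., 230.]), array([269., 201.])]
```

View pics/w3.png

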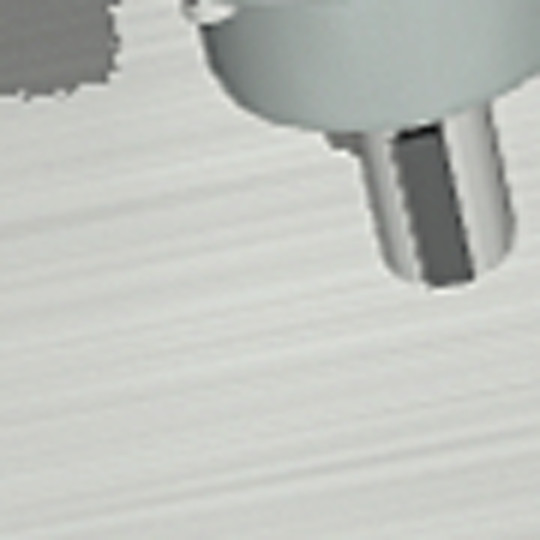

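That crop missed: it shows the input shaft, because the fingers shifted my pixel mean. I'll crop at (243,205) instead.

```bash
python3 - <<'E'
from h import *
im,d=eyes.get_image("wrist"); cv2.imwrite("pics/w4f.png",im); P=cloud("wrist",d)
# rectified top view at z=160 plane, 10 px/mm, centre guess
c0=np.array([558.9,31.2]); k,M,t=T("wrist")
v,u=np.mgrid[:500,:500]; X=c0[0]-(v-250)/10; Y=c0[1]-(u-250)/10   # up=+x, left=+y
Q=(np.stack([X,Y,0*X+160],-1)-t)@M
r=cv2.remap(im,(k["fx"]*Q[...,0]/Q[...,2]+k["cx"]).astype(np.float32),(k["fy"]*Q[...,1]/Q[...,2]+k["cy"]).astype(np.float32),2)
cv2.circle(r,(250,250),174,(0,255,0),1)
b=cv2.resize(im[160:250,198:288],(500,500),interpolation=2)
cv2.imwrite("pics/w4.png",np.hstack([r,b])[:,:800] if 0 else cv2.resize(np.hstack([r,b]),(800,400)))
# teeth from depth: points between r 15.2 and 17.6 near z 160
dx=P[...,0]-c0[0];dy=P[...,1]-c0[1];rr=np.hypot(dx,dy); a=np.degrees(np.arctan2(dy,dx))
m=(rr>15.3)&(rr<17.8)&(P[...,2]>157)&(P[...,2]<163)
h,_=np.histogram(a[m]%60,12,(0,60)); print(h); z=np.exp(1j*np.radians(a[m]*6)).mean(); print(m.sum(),abs(z),np.degrees(np.angle(z))/6)
E
```

```text
[ 0 15 35 30 32 35 32 27  2  0  0  0]
208 0.6004727931777054 23.620510752199166
```

View pics/w4.png

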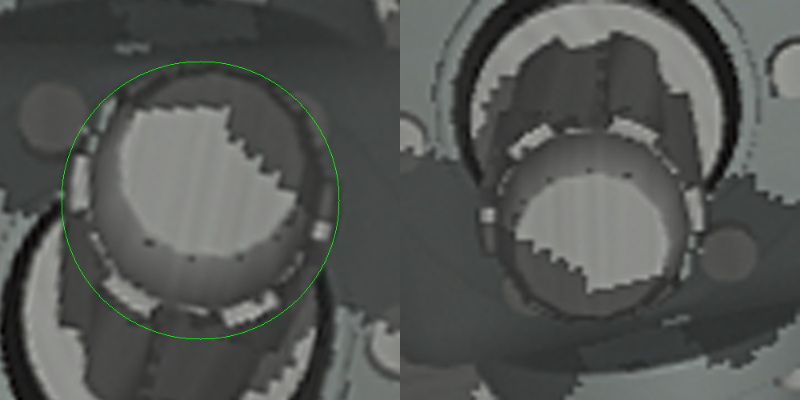

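The teeth show clearly around the nose at (130,297), (250,308) and (80,183) in the rectified view. That puts the teeth at about 24° mod 60, so one is at about 84°, almost the yoke's yaw already. The shaft axis is at about (558.9, 31.2). I'm going to the yoke.

Call:
move_arm([
  [0, 0, 1, -0.0149, -0.0461, 0, 0.0854],
  [0, 0, 1, -0.0149, -0.0461, 0, 0.0854],
  [0, 0, 1, -0.0149, -0.0461, 0, 0.0854],
  [0, 0, 1, -0.0149, -0.0461, 0, 0.0854],
  [0, 0, 1, -0.0149, -0.0461, 0, 0.0854],
])

```text
clock: 8.3
eef_pos: [483.1, -197.4, 230.5]
tool_rot: [3.141, 0.0, 3.007]
force: [1.4, -0.6, 0.0]
width: 85.3
gripper_force: 0.0
```

Call:
move_arm([
  [0, 0, 0, -0.0149, -0.0461, 0, 0.0854],
  [0, 0, 0, -0.0149, -0.0461, 0, 0.0854],
  [0, 0, 0, 0, 0, 0, 0.0854],
  [0, 0, 0, 0, 0, 0, 0.0854],
  [0, 0, 0, 0, 0, 0, 0.0854],
])

```text
clock: 8.8
eef_pos: [454.6, -287.2, 230.2]
tool_rot: [3.14, 0.0, 3.006]
force: [0.7, 0.2, -0.9]
width: 85.5
gripper_force: 0.0
```

```bash
python3 - <<'E'
from h import *
s=telemetry.read_state(); print(s["eef_pos"],np.degrees(s["tool_rot"]),s["qpos"].round(2),s["force"])
im,d=eyes.get_image("wrist"); P=cloud("wrist",d)
m=(abs(P[...,0]-453)<60)&(abs(P[...,1]+288)<60)&(P[...,2]<100)
q=P[m&(P[...,2]>80)]; e=q-q.mean(0); sv=np.linalg.svd(e[:,:2],full_matrices=False)[2]
mid=(q.max(0)+q.min(0))/2
print(len(q),q.mean(0).round(1),mid.round(1),np.degrees(np.arctan2(*sv[0][::-1])))
rc=cv2.minAreaRect(q[:,:2].astype(np.float32)); print(rc)
# box extents along/across in 82.5 frame
for A in (80,82,84,86):
    a=np.radians(A); X=q[:,:2]@np.array([[np.cos(a),-np.sin(a)],[np.sin(a),np.cos(a)]]); lo,hi=np.percentile(X,[1,99],axis=0); print(A,(hi-lo).round(1),(X.max(0)-X.min(0)).round(1))
print([w("wrist",x["location"]).round(1) for x in finder.pinpoint("wrist","yoke_grip")[:2]],[w("wrist",x["location"]).round(1) for x in finder.pinpoint("wrist","yoke")[:2]])
cv2.imwrite("pics/w5.png",im)
E
```

```text
[ 454.57407274 -287.17384947  230.21724311] [1.79917151e+02 1.53960555e-03 1.72256100e+02] [ 0.44  0.47  0.1   1.83 -0.06  0.84  2.01] [ 0.70610749  0.21452799 -0.91347375]
977 [ 451.9 -288.7   89.1] [ 453.8 -288.6   87.2] 82.1600694992165
((454.0285339355469, -288.7507019042969), (57.98485565185547, 32.476078033447266), 82.21345520019531)
80 [57.7 32.9] [59.  34.1]
82 [57.6 31.5] [58.1 32.5]
84 [57.5 32.5] [58.7 33.9]
86 [58. 34.] [59.6 35.6]
[array([ 558.4, -291.4,   71.7]), array([ 454.4, -291.9,   70.7])] [array([ 460.1, -290.4,   -1. ]), array([ 525.5, -185.6,   -1.5])]
```

View pics/w5.png

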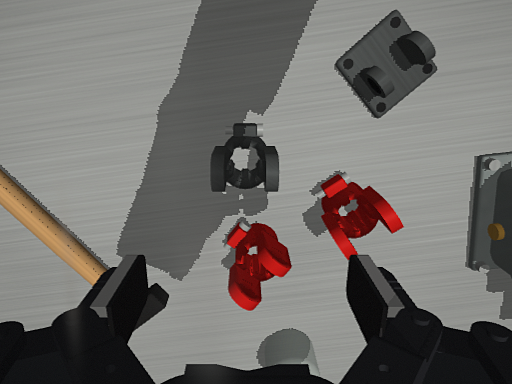

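The dark yoke is at px (245,165), between the fingers. It is aligned at yaw 82.2° and centred at (454,-288.7). I'm descending to grasp it.

Call:
move_arm([
  [0, 0, 0, -0.0005, -0.0015, -0.045, 0.0854],
  [0, 0, 0, 0, 0, -0.045, 0.0854],
  [0, 0, 0, 0, 0, -0.045, 0.0854],
  [0, 0, 0, 0, 0, -0.03, 0.0854],
  [0, 0, 0, 0, 0, -0.013, 0.0854],
])

```text
clock: 9.45
eef_pos: [452.0, -288.8, 49.6]
tool_rot: [3.139, -0.004, 3.005]
force: [-0.4, 0.1, 0.8]
width: 85.2
gripper_force: 0.0
```

Call:
move_arm([
  [0, 0, 0, 0, 0, 0, 0.07],
  [0, 0, 0, 0, 0, 0, 0.06],
  [0, 0, 0, 0, 0, 0, 0.045],
  [0, 0, 0, 0, 0, 0, 0.045],
  [0, 0, 0, 0, 0, 0, 0.045],
])

```text
clock: 9.95
eef_pos: [454.3, -291.1, 53.8]
tool_rot: [-3.141, 0.003, 3.004]
force: [0.6, 2.4, 7.1]
width: 57.4
gripper_force: 66.6
```

Call:
move_arm([
  [0, 0, 0, 0, 0, 0, 0.045],
  [0, 0, 0, 0, 0, 0, 0.045],
  [0, 0, 0, 0, 0, 0.004, 0.045],
  [0, 0, 0, 0, 0, 0.01, 0.045],
  [0, 0, 0, 0, 0, 0.01, 0.045],
])

```text
clock: 10.45
eef_pos: [452.2, -291.0, 76.6]
tool_rot: [3.141, -0.002, 3.003]
force: [-0.0, 0.0, -6.0]
width: 56.8
gripper_force: 65.7
```

Call:
move_arm([
  [0, 0, 0, 0, 0, 0.025, 0.045],
  [0, 0, 0, 0, 0, 0.04, 0.045],
  [0, 0, 0, 0, 0, 0.04, 0.045],
  [0, 0, 0, 0, 0, 0.04, 0.045],
  [0, 0, 0, 0.005, 0.02, 0.03, 0.045],
])

```text
clock: 10.95
eef_pos: [456.8, -274.8, 254.6]
tool_rot: [-3.137, 0.003, 2.997]
force: [0.3, -0.9, -7.0]
width: 57.4
gripper_force: 67.4
```

Call:
move_arm([
  [0, 0, 0.5, 0.0133, 0.04, 0.01, 0.045],
  [0, 0, 0.5, 0.0133, 0.04, 0, 0.045],
  [0, 0, 0.5, 0.0133, 0.04, 0, 0.045],
  [0, 0, 0.5, 0.0133, 0.04, 0, 0.045],
  [0, 0, 0, 0.0133, 0.04, 0, 0.045],
])

```text
clock: 11.45
eef_pos: [523.9, -69.6, 261.8]
tool_rot: [-3.141, -0.0, 3.037]
force: [0.8, -0.2, -7.6]
width: 57.0
gripper_force: 67.3
```

Call:
move_arm([
  [0, 0, 0, 0.0133, 0.04, 0, 0.045],
  [0, 0, 0, 0.0133, 0.04, 0, 0.045],
  [0, 0, 0, 0.0086, 0.0222, 0, 0.045],
  [0, 0, 0, 0, 0, 0, 0.045],
  [0, 0, 0, 0, 0, 0, 0.045],
])

```text
clock: 11.95
eef_pos: [558.8, 31.2, 261.2]
tool_rot: [-3.14, -0.001, 3.039]
force: [0.8, -1.2, -7.6]
width: 57.2
gripper_force: 67.2
```

```bash
python3 - <<'E'
from h import *
s=telemetry.read_state(); print(s["eef_pos"],np.degrees(s["tool_rot"]),s["force"],s["torque"],s["width"])
im,d=eyes.get_image("wrist"); P=cloud("wrist",d); Rt=R.from_euler('xyz',s["tool_rot"]).as_matrix()
L=(P-s["eef_pos"])@Rt   # tool frame
z=L[...,2]; print("tool-frame")
for a,b in ((-45,-28),(-28,-10)):
  q=L[(abs(L[...,0])<40)&(abs(L[...,1])<28)&(z>a)&(z<b)]; print(a,b,len(q),np.nanpercentile(q,[1,99],axis=0).round(1) if len(q) else 0)
cv2.imwrite("pics/w6.png",im)
im,d=eyes.get_image("side"); cv2.imwrite("pics/s6.png",cv2.resize(im[60:260,170:370],None,fx=3,fy=3,interpolation=2))
E
```

```text
[558.80454413  31.17604115 261.22244355] [-1.79935420e+02 -7.99212449e-02  1.74131054e+02] [ 0.75270483 -1.20160443 -7.63910765] [-0.11975842 -0.01027004  0.008015  ] 57.16498920778808
tool-frame
-45 -28 4522 [[-11.5 -27.8 -42.4]
 [ 15.8  27.7 -28.3]]
-28 -10 2186 [[-15.9 -27.6 -27.8]
 [ 17.6  27.3 -10.2]]
```

View pics/w6.png

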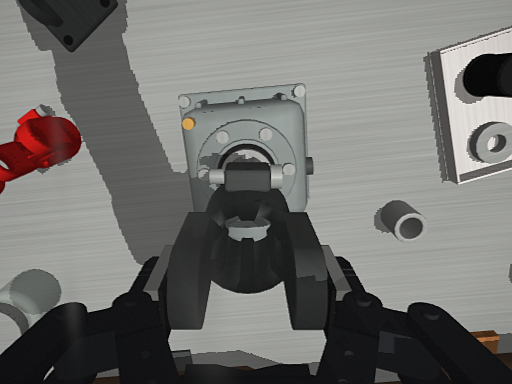

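The yoke hangs square in the fingers (hub px (248,245)), about 0.8 mm off centre. It stands over the shaft, already turned to about 84°. I'll shift 0.8 mm in x and lower it slowly.

Call:
move_arm([
  [0, 0, 0, 0.0008, 0, -0.012, 0.045],
  [0, 0, 0, 0, 0, -0.012, 0.045],
  [0, 0, 0, 0, 0, -0.006, 0.045],
  [0, 0, 0, 0, 0, -0.003, 0.045],
  [0, 0, 0, 0, 0, 0, 0.045],
])

```text
clock: 12.55
eef_pos: [560.1, 31.0, 227.5]
tool_rot: [-3.141, -0.001, 3.038]
force: [0.5, -0.3, -6.8]
width: 57.3
gripper_force: 67.3
```

Call:
move_arm([
  [0, 0, 0, 0, 0, -0.0012, 0.045],
  [0, 0, 0, 0, 0, -0.0012, 0.045],
  [0, 0, 0, 0, 0, -0.0012, 0.045],
  [0, 0, 0, 0, 0, -0.0012, 0.045],
  [0, 0, 0, 0, 0, -0.0012, 0.045],
])

```text
clock: 13.05
eef_pos: [560.6, 31.2, 222.3]
tool_rot: [3.142, 0.0, 3.038]
force: [0.3, -0.1, -7.0]
width: 57.4
gripper_force: 67.3
```

Call:
move_arm([
  [0, 0, 0, 0, 0, -0.0012, 0.045],
  [0, 0, 0, 0, 0, -0.0012, 0.045],
  [0, 0, 0, 0, 0, -0.0012, 0.045],
  [0, 0, 0, 0, 0, -0.0012, 0.045],
  [0, 0, 0, 0, 0, -0.0012, 0.045],
])

```text
clock: 13.55
eef_pos: [560.2, 31.0, 216.1]
tool_rot: [-3.141, -0.001, 3.038]
force: [-1.5, -0.4, -6.5]
width: 57.6
gripper_force: 67.4
```

Call:
move_arm([
  [0, 0, 0, 0, 0, -0.001, 0.045],
  [0, 0, 0, 0, 0, -0.001, 0.045],
  [0, 0, 0, 0, 0, -0.001, 0.045],
  [0, 0, 0, 0, 0, -0.001, 0.045],
  [0, 0, 0, 0, 0, 0, 0.045],
])

```text
clock: 14.05
eef_pos: [560.2, 31.0, 212.1]
tool_rot: [-3.141, -0.001, 3.038]
force: [0.2, -1.4, -6.9]
width: 57.1
gripper_force: 67.4
```

Call:
move_arm([
  [0, 0, 0, 0, 0, -0.001, 0.045],
  [0, 0, 0, 0, 0, -0.001, 0.045],
  [0, 0, 0, 0, 0, -0.001, 0.045],
  [0, 0, 0, 0, 0, 0, 0.045],
])

```text
clock: 14.45
eef_pos: [560.2, 31.0, 209.1]
tool_rot: [-3.141, -0.001, 3.038]
force: [-1.9, -1.5, -7.3]
width: 57.5
gripper_force: 67.4
```

Call:
move_arm([
  [0, 0, 0, 0, 0, -0.001, 0.045],
  [0, 0, 0, 0, 0, -0.001, 0.045],
  [0, 0, 0, 0, 0, -0.001, 0.045],
  [0, 0, 0, 0, 0, 0, 0.045],
])

```text
clock: 14.85
eef_pos: [560.3, 31.0, 206.1]
tool_rot: [-3.141, -0.001, 3.038]
force: [-1.8, -2.7, -6.8]
width: 57.0
gripper_force: 67.5
```

Call:
move_arm([
  [0, 0, 0, 0, 0, -0.001, 0.045],
  [0, 0, 0, 0, 0, -0.001, 0.045],
  [0, 0, 0, 0, 0, -0.001, 0.045],
  [0, 0, 0, 0, 0, 0, 0.045],
])

```text
clock: 15.25
eef_pos: [560.3, 31.0, 203.1]
tool_rot: [-3.141, -0.001, 3.038]
force: [-2.3, -2.8, -6.4]
width: 57.1
gripper_force: 67.5
```

There's no contact step, and it is below tooth-end level, so the teeth have meshed. I'll ease off the side load and keep sliding down.

Call:
move_arm([
  [0, 0, 0, -0.0003, -0.0003, -0.0012, 0.045],
  [0, 0, 0, -0.0002, -0.0002, -0.0012, 0.045],
  [0, 0, 0, 0, 0, -0.0012, 0.045],
  [0, 0, 0, 0, 0, -0.0012, 0.045],
  [0, 0, 0, 0, 0, -0.0012, 0.045],
])

```text
clock: 15.75
eef_pos: [560.2, 30.9, 197.3]
tool_rot: [3.141, 0.0, 3.038]
force: [-2.5, -1.8, -5.6]
width: 57.4
gripper_force: 67.7
```

Call:
move_arm([
  [0, 0, 0, 0, 0, -0.0014, 0.045],
  [0, 0, 0, 0, 0, -0.0014, 0.045],
  [0, 0, 0, 0, 0, -0.0014, 0.045],
  [0, 0, 0, 0, 0, -0.0014, 0.045],
  [0, 0, 0, 0, 0, -0.0014, 0.045],
])

```text
clock: 16.25
eef_pos: [560.1, 30.9, 190.2]
tool_rot: [3.141, 0.0, 3.038]
force: [-2.5, -1.3, -6.0]
width: 57.2
gripper_force: 67.6
```

Call:
move_arm([
  [0, 0, 0, 0, 0, -0.0014, 0.045],
  [0, 0, 0, 0, 0, -0.0014, 0.045],
  [0, 0, 0, 0, 0, -0.0014, 0.045],
  [0, 0, 0, 0, 0, -0.0014, 0.045],
  [0, 0, 0, 0, 0, -0.0014, 0.045],
])

```text
clock: 16.75
eef_pos: [560.1, 30.9, 183.2]
tool_rot: [3.141, 0.0, 3.038]
force: [-2.4, -0.1, -6.4]
width: 57.3
gripper_force: 67.5
```

Call:
move_arm([
  [0, 0, 0, -0.0003, 0, -0.0014, 0.045],
  [0, 0, 0, 0, 0, -0.0014, 0.045],
  [0, 0, 0, 0, 0, -0.0014, 0.045],
  [0, 0, 0, 0, 0, -0.0014, 0.045],
  [0, 0, 0, 0, 0, -0.0014, 0.045],
])

```text
clock: 17.25
eef_pos: [560.0, 30.8, 176.3]
tool_rot: [3.141, 0.001, 3.038]
force: [-0.6, -0.6, -7.4]
width: 56.8
gripper_force: 67.4
```

Call:
move_arm([
  [0, 0, 0, -0.0003, 0, -0.0014, 0.045],
  [0, 0, 0, 0, 0, -0.0014, 0.045],
  [0, 0, 0, 0, 0, -0.0014, 0.045],
  [0, 0, 0, 0, 0, -0.0009, 0.045],
  [0, 0, 0, 0, 0, -0.0009, 0.045],
])

```text
clock: 17.75
eef_pos: [559.5, 30.8, 170.2]
tool_rot: [3.142, 0.0, 3.038]
force: [0.0, 0.8, -6.2]
width: 57.3
gripper_force: 67.3
```

Call:
move_arm([
  [0, 0, 0, 0, 0, -0.0008, 0.045],
  [0, 0, 0, 0, 0, -0.0008, 0.045],
  [0, 0, 0, 0, 0, -0.0008, 0.045],
  [0, 0, 0, 0, 0, -0.0008, 0.045],
])

```text
clock: 18.15
eef_pos: [559.4, 30.7, 167.1]
tool_rot: [3.142, 0.0, 3.038]
force: [0.3, -0.2, -7.4]
width: 57.3
gripper_force: 67.3
```

Call:
move_arm([
  [0, 0, 0, 0, 0, -0.0007, 0.045],
  [0, 0, 0, 0, 0, -0.0007, 0.045],
  [0, 0, 0, 0, 0, -0.0007, 0.045],
  [0, 0, 0, 0, 0, 0, 0.045],
])

```text
clock: 18.55
eef_pos: [559.5, 30.7, 165.9]
tool_rot: [3.141, 0.0, 3.038]
force: [-3.8, 0.9, 3.0]
width: 57.4
gripper_force: 68.4
```

Call:
move_arm([
  [0, 0, 0, 0, 0, -0.0007, 0.045],
  [0, 0, 0, 0, 0, -0.0007, 0.045],
  [0, 0, 0, 0, 0, -0.0007, 0.045],
  [0, 0, 0, 0, 0, 0, 0.045],
])

```text
clock: 18.95
eef_pos: [559.6, 30.7, 165.8]
tool_rot: [3.141, 0.001, 3.038]
force: [-6.7, 0.1, 19.6]
width: 56.9
gripper_force: 70.6
```

It touched down at TCP z = 165.8, which is exactly 112 + 53.8, so it is on the shoulder. I'll relieve the push, then open.

Call:
move_arm([
  [0, 0, 0, 0, 0, 0.001, 0.045],
  [0, 0, 0, 0, 0, 0.0005, 0.045],
  [0, 0, 0, 0, 0, 0, 0.045],
])

```text
clock: 19.25
eef_pos: [559.5, 30.7, 165.8]
tool_rot: [3.141, 0.001, 3.038]
force: [-4.3, 1.0, 8.6]
width: 57.5
gripper_force: 69.0
```

Call:
move_arm([
  [0, 0, 0, 0, 0, 0, 0.06],
  [0, 0, 0, 0, 0, 0, 0.07],
  [0, 0, 0, 0, 0, 0, 0.08],
  [0, 0, 0, 0, 0, 0, 0.0854],
  [0, 0, 0, 0, 0, 0, 0.0854],
])

```text
clock: 19.75
eef_pos: [559.5, 30.7, 164.3]
tool_rot: [3.142, 0.0, 3.038]
force: [0.2, -0.1, 0.1]
width: 85.5
gripper_force: 0.0
```

Call:
move_arm([
  [0, 0, 0, 0, 0, 0.01, 0.0854],
  [0, 0, 0, 0, 0, 0.03, 0.0854],
  [0, 0, 0, 0, 0, 0.04, 0.0854],
  [0, 0, 0, 0, 0, 0.04, 0.0854],
  [0, 0, 0, 0, 0, 0.03, 0.0854],
])

```text
clock: 20.25
eef_pos: [560.1, 30.7, 317.9]
tool_rot: [3.141, 0.003, 3.038]
force: [1.1, 0.5, 0.1]
width: 85.3
gripper_force: 0.0
```

Call:
move_arm([
  [0, 0, 0, 0, 0, 0, 0.0854],
  [0, 0, 0, 0, 0, 0, 0.0854],
  [0, 0, 0, 0, 0, 0, 0.0854],
])

```text
clock: 20.55
eef_pos: [558.6, 30.7, 313.5]
tool_rot: [-3.141, -0.002, 3.038]
force: [-0.6, -0.1, -0.2]
width: 85.4
gripper_force: 0.0
```

```bash
python3 - <<'E'
from h import *
s=telemetry.read_state(); print(s["eef_pos"],s["force"],s["width"])
im,d=eyes.get_image("wrist"); P=cloud("wrist",d)
q=P[(abs(P[...,0]-559)<32)&(abs(P[...,1]-31)<32)&(P[...,2]>185)&(P[...,2]<225)]
print(len(q),q.mean(0).round(1),np.percentile(q[:,2],[50,95,99,100]))
for sg in (1,-1): e=q[(q[:,1]-31)*sg>0]; print(sg,np.percentile(e[:,2],[90,99]))
im2,d2=eyes.get_image("side"); a=cv2.resize(im2[60:260,170:370],(400,400),interpolation=2); b=cv2.resize(im[:,:],(400,300)); b=np.vstack([b,np.zeros((100,400,3),np.uint8)])
cv2.imwrite("pics/fin.png",np.hstack([a,b]))
E
```

```text
[558.55629418  30.68716615 313.51536602] [-0.59714843 -0.07501427 -0.1635783 ] 85.43814650062954
1247 [555.9  31.6 199.8] [201.35023532 204.42484312 205.03427155 205.81745499]
1 [204.17795836 204.9816212 ]
-1 [204.01824201 205.04184766]
```

View pics/fin.png

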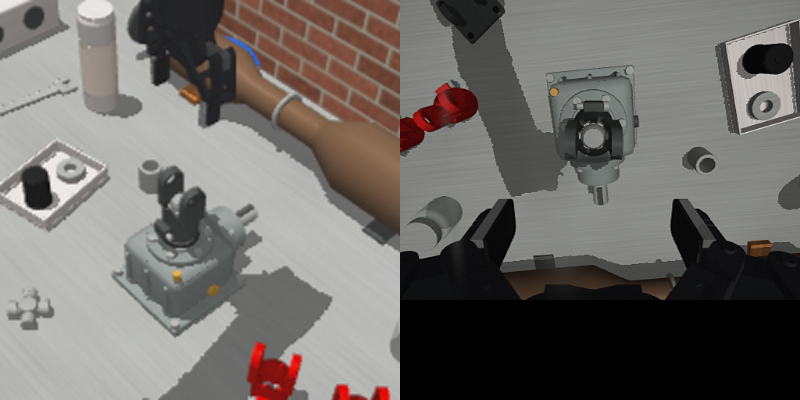

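Both ear tops are at 204–205 mm (expected 112 + 92 = 204) and level, so the yoke is fully home with the shaft showing through the bore at (594,135). The cap is upright in the tray at (37,187) beside the bearing, and everything else is undisturbed. I'm handing it in.

```bash
python3 -c "
from cell import ctrl; print(ctrl.finish_job())"
```

```text
the job is handed in; nothing more can be done
None
```

The job is handed in at about 21 s of the 72 s allowed: the cap stands in the tray's free half and the yoke is meshed, fully home on the shoulder (pressed with about 27 N at the highest reading) and released.

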